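# Find the slip angle of the yellow puck on the friction ramp

### The job

Raise the ramp by the bar at its free end, slowly and smoothly, no faster than about two degrees a second once past twenty degrees, until the yellow puck slips of its own accord; stop at once so that it slides down to the fence softly (if it stalls on the way, raise a hair more) and leave the ramp standing just there. Then note the angle: swing the red reading hand down by its knob until its tab just touches the ramp, gently and without pushing the ramp out of place, and let go of it there. Do not touch the puck, and leave everything else on the counter where it is.

Things in the scene. Friction and masses are not known exactly. Their poses are not given: they have to be found in the camera images.
- ramp_hinge (a point): middle of the hinge line of the friction ramp, an inclined plane on a plywood base (215 x 390 x 18 mm) fixed to the counter; 40 mm above the counter. Its frame turns with the ramp: x along the hinge, towards the side with the white graduated arc; y along the ramp to its free end; z square to the deck, up when level
- fence (a point): where the upper face of the wooden fence (20 mm high) that stops the puck meets the deck, mid-width: at y 40, z 12 mm from ramp_hinge, same axes. The deck is a blue board, 12 mm thick, 100 mm wide, from the hinge (y 0) to y 360 mm
- ramp (a joint): angle of the ramp, rad: 0 lying level, grows as the free end rises, at most 0.9. The hinge is stiff: raising takes about 9 N at the bar; it stays where it is left; more than about 9 N of the hand's tab on the deck makes it sink
- lift_bar (a point): middle of the round wooden bar, 14 mm thick, across the free end of the ramp, to raise it by: at y 402, z 6 mm from ramp_hinge, same axes, 46 mm above the counter when level. It runs along x; 82 mm are free between its two steel brackets, and the gap between bar and deck end is 35 mm
- pointer (a joint): angle of the red reading hand, rad, on the same pivot and scale as the ramp: its tab lies on the deck when both angles are equal. It starts parked high, at 0.95 to 1.2, and stays where it is left (about 0.5 N at the knob moves it)
- pointer_knob (a point): grip point on the red knob of the reading hand: a rod 12 mm thick along the hinge direction, 60 mm of it clear outside the white arc, 26 mm from its free end. At x 104, y 192, z 18 mm from the middle of the hinge line in the hand's own frame (the ramp's axes at the hand's angle). Beside it the hand's tab, 24 mm long, reaches 18 mm over the deck's edge and stops on the deck
- puck_mid (a point): centre of the yellow test puck with grey felt sole, 52 mm across, 20 mm high, resting on the level ramp, centred, 275 to 300 mm from the hinge. Its friction is unknown: it slips somewhere between 20 and 34 degrees and slides down to the fence, where its centre is 66 mm from the hinge
- puck: the same yellow puck: origin at the centre of its underside
- cork_puck_mid (a point): centre of a spare cork puck, 52 x 20 mm, on the base beside the ramp; leave alone
- green_puck_mid (a point): centre of a spare green puck, 52 x 20 mm, on the base beside the ramp; leave alone
- duck: yellow toy duck, 70 mm high, origin under its centre; leave alone
- tub: white tub with red dots and a red lid, 110 mm across, 103 mm high, origin under its centre; leave alone
- glue_stick: standing glue stick, 27 mm across, 96 mm high, origin under its centre; leave alone
- card_tube: standing cardboard tube, 44 mm across, 100 mm high, origin under its centre; leave alone
- scissors: orange-handled scissors lying flat, 170 mm long, origin at the pivot on the counter; leave alone

How it is judged (in metres and radians):
On the way, in this order (a step that is already met when the one before it is completed fails the run):
1. the puck has slipped down the raised ramp to the fence (y of puck_mid in the frame of ramp_hinge below 0.09 m and value of joint ramp above 0.35 rad and velocity of joint ramp below 0.02 rad/s), for 0.2 s.
2. the reading hand has been brought down until its tab touches the ramp (angle between the y axis of pointer_knob and the y axis of lift_bar, either way round below 0.015 rad and contact force between pointer and ramp above 0.3 N).
At the end, for the whole second after the job is handed in: The ramp stands still, raised to where the puck slipped (0.35 to 0.66 rad); the puck lies at rest against the fence (its centre less than 90 mm up the ramp from the hinge); the red hand rests on the ramp, its angle within 0.015 rad of the ramp's; the robot has let go of everything (all of step 1 and angle between the y axis of pointer_knob and the y axis of lift_bar, either way round below 0.015 rad and value of joint ramp below 0.66 rad and y of puck_mid in the frame of ramp_hinge above 0.045 m and linear speed of puck below 0.02 m/s and velocity of joint pointer between -0.02 and 0.02 rad/s and velocity of joint ramp above -0.02 rad/s); the robot touches nothing.
It fails at once if the ramp is swung or jerked (faster than 0.35 rad/s once above 0.1 rad), or is still turned (faster than 0.05 rad/s, up or down) after the puck has come down to the fence ((value of joint ramp above 0.1 rad and (velocity of joint ramp above 0.35 rad/s or velocity of joint ramp below -0.35 rad/s)) or (y of puck_mid in the frame of ramp_hinge below 0.075 m and (velocity of joint ramp above 0.05 rad/s or velocity of joint ramp below -0.05 rad/s))).
It fails at once if the puck shoots down the ramp, faster than 0.5 m/s: the ramp was tilted past the slip angle (linear speed of puck above 0.5 m/s).
It fails at once if the reading hand is pressed on the ramp with more than 6.5 N (contact force between pointer and ramp above 6.5 N).
It fails at once if the robot touches the yellow puck (contact force between any of the fingers, the arm and puck above 0.3 N).
It fails at once if something else on the counter is moved by more than 15 mm (distance of any of cork_puck_mid, green_puck_mid, duck, tub, glue_stick, card_tube, scissors from where it was at the start of the episode above 0.015 m).
It also fails if it takes over 72 s, if anything falls off the work surface, if the arm or the gripper's body presses on something with over 40 N, if the wrist force passes 120 N, or if a joint passes its speed limit or range.

### The arm

A 6-joint arm with a two-finger parallel gripper is mounted at the origin on the work surface. World frame = base frame: x ahead of the robot, y to its left, z up, the work surface at z = 0. Lengths are in m, angles in degrees, forces in N, time in s.
With the tool pointing down it reaches from about 0.325 to 0.875 m from the base axis. Payload 4.4 kg.
Tool frame: the origin (TCP) lies at the very end of the fingers, on their centre line; the grasp point (between the pads) lies 19 mm behind it; z points along the fingers, y is the line along which they close (so a half turn about z gives the same grasp; the last joint's range is limited). The gripper opens to 85 mm and grips with 20 to 120 N. Pads are 22 mm wide; open, the fingers measure 114 mm over their backs; the gripper's body (76 mm by 85 mm) begins 54 mm behind the grasp point. The pads swing forward as they close: fully open they stand 13 mm farther back than shut.
Start: joints at [-79.727, 11.837, 88.321, -0, 79.842, -8.623], TCP at [0.186, -0.544, 0.231] pointing down, gripper open.
Joint ranges: [-156.59, 156.59], [-49.26, 127.26], [12.9, 141.05], [-63.56, 243.56], [4.71, 150.69], [-161.64, 161.64]. Speed limits (degrees/s): [159.86, 159.86, 180, 180, 180, 180].

### API

Orientations are given as a 3x3 rotation matrix whose columns are the frame's x, y, z axes.
In Python, from workcell import env, optics gives the robot as it stands.
- The arm moves only by the tool servo_tool, never from a script. Its argument "plan" is a list that holds one entry, the list of rows, each a list of 5 numbers: the finger opening in cm, from 0 to 8.54, then the shift along the world's x, y, z in cm, then the turn about the world's z in rad. A call has 1 to 10 rows; each row shifts and turns the commanded pose from where the row before left it; what a row does not reach is not made up. A row lasts 1/12 s, in which the tool goes at most 41.7 mm and 7.16 degrees, less where a joint would pass 70% of its speed; a pose out of reach is approached as far as the arm can. A call is refused whole if a number of a shift passes 4.17 or a number of a turn 0.125, either way. A call with a gripper value outside its range is refused whole. The fingers move at their own pace and stop on an object; "force" is the grip in N (left out, the last holds). Time passes only in rows, so rows that do not move let the fingers close. It gives the time, the measured TCP pose, the force, the opening and the grip force at its end, in the units of the state.
- env.get_obs(): the state, without advancing time (a new reading comes with each control period).
- optics.grab_frame(name): name is "scene" or "top" or "wrist"; returns a dict with "frame" (480x640x3 uint8, red, green, blue), "depth" (480x640 float32, m along the optical axis (not along the pixel's ray), 0 where there is no reading), "fx", "fy", "cx", "cy" (pixels), "origin" and "orientation" of the camera in the world. Camera axes: x right, y up, looking along -z (the intrinsics and any distortion apply to the point x, -y, -z); pixel columns grow to the right and rows downward; lengths in m; the calibration is good to about 2 mm. A picture is of the moment at which its call begins.
- env.finish_job(): hands the job in; it is judged then, once.
The state is a dict: "time": time; "joint_positions": joint angles; "joint_vel": joint speeds; "effort": joint torques, N m; "eef_pos": TCP position; "tcp_rot": TCP orientation; "wrist_force": force on the tool from outside, world axes, zero at the start; "ft_torque": the same for the moment, N m; "opening": opening from 0.0 (shut) to 1.0 (fully open); "grasp_force": force on a finger pad.
Only numpy, scipy, OpenCV 4.12 (cv2) and the standard library are available. Lean on these libraries where they do the work, as an engineer would, in place of code of your own. Each camera call takes 0.05 s, during which the arm holds its last target. There are 200 camera calls.

## Working session

There is one attempt and no reset: what is moved stays moved. The work goes in short steps, Python scripts to look and compute and a tool call to move; the robot and the scene stay as the last step left them, time stands still between calls to the robot, and variables do not carry over. Pictures are saved under pics/ and viewed, at most 10 in all, crops included, and the job is handed in when it is done.

Besides the shell and the picture viewer there is one more tool, called by a JSON object that holds its "name" and its "arguments", one argument or row to a line. servo_tool: Moves the arm, as the interface text tells. Its arguments: {"type":"object","properties":{"plan":{"type":"array","items":{"type":"array","items":{"type":"array","items":{"type":"number"}}}},"force":{"type":"number"}},"required":["plan"]}

```bash
mkdir -p pics
cat > h.py <<'E'
import numpy as np,cv2
from workcell import env,optics
def save(n,f): cv2.imwrite('pics/%s.png'%n,f['frame'][:,:,::-1])
def pts(f):
    v,u=np.mgrid[:480,:640]; d=f['depth']
    c=np.stack([(u-f['cx'])/f['fx']*d,-(v-f['cy'])/f['fy']*d,-d],-1)
    return c@np.array(f['orientation']).T+np.array(f['origin'])
E
python3 - <<'E'
from h import *
for n in('scene','top'):
    f=optics.grab_frame(n); save(n+'0',f); np.save(n+'0.npy',pts(f)); print(n,f['origin'],f['orientation'],f['fx'],f['fy'],f['cx'],f['cy'],[k for k in f])
print(env.get_obs())
E
```

```text
scene [ 1.20898012 -0.39600069  1.05159663] [[ 6.08664739e-01 -6.31848294e-01  4.79890579e-01]
 [ 7.93427356e-01  4.84318256e-01 -3.68658186e-01]
 [ 5.16277276e-04  6.05147552e-01  7.96113167e-01]] 501.4428514822899 501.4428514822899 314.7966955278695 235.36165177138665 ['frame', 'depth', 'fx', 'fy', 'cx', 'cy', 'origin', 'orientation']
top [0.44834504 0.06713634 1.04248685] [[ 0.01378275  0.98959474 -0.14322112]
 [-0.99972048  0.01088643 -0.02098672]
 [-0.01920918  0.14347034  0.98946817]] 470.6757250963814 470.6757250963814 315.29604058327766 239.7904130564082 ['frame', 'depth', 'fx', 'fy', 'cx', 'cy', 'origin', 'orientation']
{'time': 0.1, 'joint_positions': array([-7.97252326e+01,  1.18802157e+01,  8.83967281e+01,  9.42798636e-04,
        7.98432122e+01, -8.62249149e+00]), 'joint_vel': array([-0.00144887, -0.12168684, -0.07967823,  0.11886905, -0.10298041,
        0.00650755]), 'effort': array([-1.43942966e-04, -3.84092188e+01, -2.92546588e+01, -1.50849251e-04,
        4.91154206e-03,  4.56057251e-06]), 'eef_pos': array([ 0.18610116, -0.54332153,  0.23023253]), 'tcp_rot': array([[ 9.46101859e-01,  3.23869024e-01, -3.58123108e-04],
       [ 3.23869053e-01, -9.46099660e-01,  2.06637592e-03],
       [ 3.30415002e-04, -2.07098710e-03, -9.99997801e-01]]), 'wrist_force': array([0.52290493, 0.28276456, 0.05538741]), 'ft_torque': array([-0.00171432, -0.00099668, -0.02397242]), 'grasp_force': 0.0, 'opening': 0.9988433427586586}
```

View pics/scene0.png

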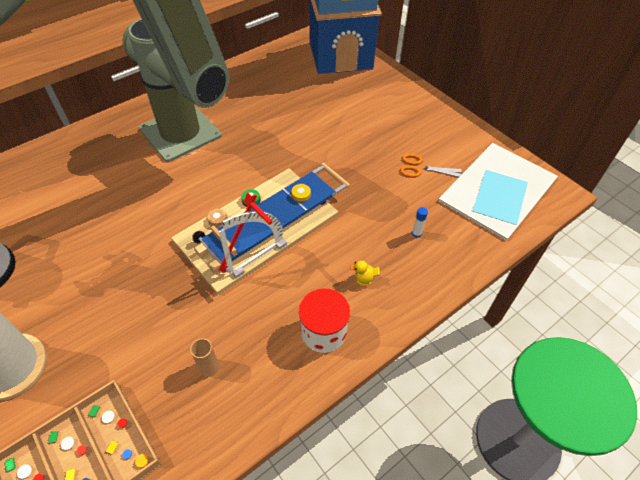

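View pics/top0.png

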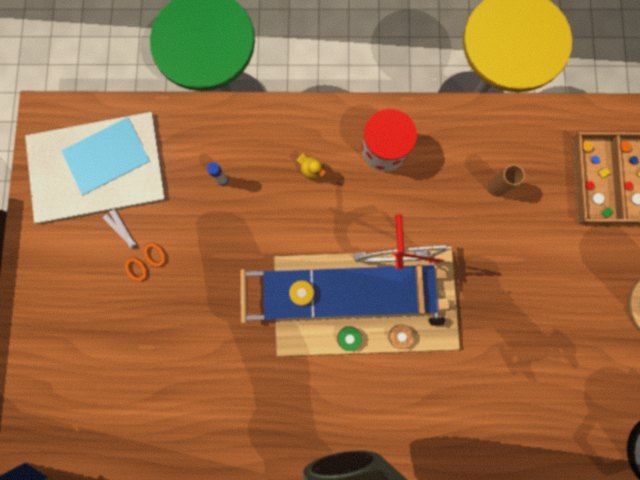

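The ramp's free end points towards world +y (image left in the top view, bar at column 243). The arc and red hand are on the +x side, with the knob around (400,220), and the puck is at (302,293). Next I'll locate these in the world frame.

Run:
```python
from h import *
P=np.load('top0.npy'); im=cv2.imread('pics/top0.png'); h=cv2.cvtColor(im,cv2.COLOR_BGR2HSV)
H,S,V=h[...,0].astype(int),h[...,1].astype(int),h[...,2].astype(int)
v,u=np.mgrid[:480,:640]
b=(H>105)&(H<130)&(S>140)&(V>50)&(u>250)&(u<450)&(v>255)&(v<330)
q=P[b]; q=q[(q[:,2]>.045)&(q[:,2]<.06)]
print('deck',len(q),np.median(q,0)); r=cv2.minAreaRect((q[:,:2]*1000).astype(np.float32)); print(r)
print(cv2.boxPoints(r))
m=(u>232)&(u<258)&(v>262)&(v<325)&(P[...,2]>.035)&(P[...,2]<.075); q=P[m]; print('barregion',len(q))
m2=m&(u>240)&(u<247); q=P[m2]; print('bar',q.mean(0),q.min(0),q.max(0),np.percentile(q[:,2],95))
w=np.polyfit(q[:,0],q[:,1],1); print('bar line',w)
m=(H>20)&(H<32)&(S>150)&(u>285)&(u<320)&(v>275)&(v<310); q=P[m]; print('puck',q.mean(0),np.percentile(q[:,2],[5,50,95]))
m=((H<6)|(H>174))&(S>170)&(u>385)&(u<415)&(v>205)&(v<275); q=P[m]
for k in range(205,275,6):
    s=m&(v>=k)&(v<k+6)
    if s.any(): print(k,s.sum(),P[s].mean(0).round(4),P[s].max(0).round(4),P[s].min(0).round(4))
```

```text
deck 6169 [0.48240962 0.0098689  0.05206426]
((483.47698974609375, 15.709274291992188), (95.0439682006836, 355.9333190917969), 3.006071090698242)
[[ 426.6875   190.9389 ]
 [ 445.35327 -164.50464]
 [ 540.2665  -159.52036]
 [ 521.6007   195.92319]]
barregion 463
bar [0.4732162  0.23718313 0.05172541] [0.41915011 0.22995392 0.04440466] [0.52793748 0.2447885  0.05654493] 0.05484624255479904
bar line [0.03502087 0.22061068]
puck [0.47924947 0.11490138 0.07468604] [0.06897877 0.07192545 0.07468758]
211 15 [ 0.6143 -0.0629  0.2146] [ 0.6164 -0.0589  0.2165] [ 0.6124 -0.0675  0.2131]
217 36 [ 0.6065 -0.0633  0.2139] [ 0.6117 -0.0588  0.2168] [ 0.6014 -0.0679  0.2095]
223 37 [ 0.5956 -0.0634  0.2131] [ 0.6007 -0.0592  0.2185] [ 0.5908 -0.0694  0.206 ]
229 39 [ 0.5868 -0.066   0.2025] [ 0.6216 -0.0594  0.2165] [ 0.58   -0.0915 -0.0028]
235 36 [ 0.5741 -0.0647  0.2136] [ 0.5792 -0.0605  0.2169] [ 0.5693 -0.0693  0.209 ]
241 35 [ 0.5633 -0.0656  0.2138] [ 0.5682 -0.0607  0.2173] [ 0.5587 -0.0708  0.2084]
247 39 [ 0.5539 -0.0671  0.2048] [ 0.5849 -0.0576  0.2322] [ 0.5459 -0.0928  0.0007]
253 64 [ 0.5433 -0.0681  0.21  ] [ 0.5477 -0.0512  0.2319] [ 0.5371 -0.0973  0.1734]
259 40 [ 0.5314 -0.0634  0.2112] [ 0.5365 -0.0572  0.22  ] [ 0.5266 -0.0705  0.2015]
265 21 [ 0.5235 -0.0635  0.2117] [ 0.5262 -0.0574  0.2182] [ 0.5212 -0.0703  0.2029]
```

{"name": "servo_tool", "arguments": {
  "plan": [
    [[4,1.43,3.9,0,-0.028],[4,1.43,3.9,0,-0.028],[4,1.43,3.9,0,-0.028],[4,1.43,3.9,0,-0.028],[4,1.43,3.9,0,-0.028],[4,1.43,3.9,0,-0.028],[4,1.43,3.9,0,-0.028],[4,1.43,3.9,0,-0.028],[4,1.43,3.9,0,-0.028],[4,1.43,3.9,0,-0.028]]
  ],
  "force": 50
}}

```text
time: 0.93
eef_pos: [0.3291, -0.152, 0.231]
tcp_rot: [[0.999, 0.047, 0.0], [0.047, -0.999, 0.0], [0.0, -0.0, -1.0]]
wrist_force: [1.1, -0.4, -0.5]
opening: 0.471
grasp_force: 0.0
```

{"name": "servo_tool", "arguments": {
  "plan": [
    [[3.5,1.44,3.9,0,0],[3.5,1.44,3.9,0,0],[3.5,1.44,3.9,0,0],[3.5,1.44,3.9,0,0],[3.5,1.44,3.9,0,0],[3.5,1.44,3.9,0,0],[3.5,1.44,3.9,0,0],[3.5,1.44,3.9,0,0],[3.5,1.44,3.9,0,0],[3.5,1.44,3.9,0,0]]
  ]
}}

```text
time: 1.77
eef_pos: [0.473, 0.2382, 0.2307]
tcp_rot: [[0.999, 0.051, -0.001], [0.051, -0.999, -0.0], [-0.001, 0.0, -1.0]]
wrist_force: [0.0, -0.4, 0.0]
opening: 0.408
grasp_force: 0.0
```

{"name": "servo_tool", "arguments": {
  "plan": [
    [[3.5,0,0,-2,0],[3.5,0,0,-3,0],[3.5,0,0,-3,0],[3.5,0,0,-2,0],[3.5,0,0,0,0],[3.5,0,0,0,0]]
  ]
}}

```text
time: 2.27
eef_pos: [0.4718, 0.2356, 0.1298]
tcp_rot: [[0.999, 0.05, -0.004], [0.05, -0.999, -0.001], [-0.004, 0.001, -1.0]]
wrist_force: [0.7, -0.5, 0.2]
opening: 0.411
grasp_force: 0.0
```

Run:
```python
from h import *
f=optics.grab_frame('wrist'); save('w1',f); P=pts(f); np.save('w1.npy',P)
print(env.get_obs()['eef_pos'])
m=(P[...,2]>.046)&(P[...,2]<.056)&(P[...,1]>.222)&(P[...,1]<.255)&(f['depth']>0)
q=P[m]; print(len(q), np.percentile(q,[1,50,99],axis=0).round(4)); print(np.polyfit(q[:,0]-.473,q[:,1],1))
```

```text
[0.47344172 0.23599975 0.13167569]
3691 [[0.4166 0.2228 0.0469]
 [0.4796 0.2382 0.0518]
 [0.5247 0.2474 0.0541]]
[0.0268572  0.23758684]
```

View pics/w1.png

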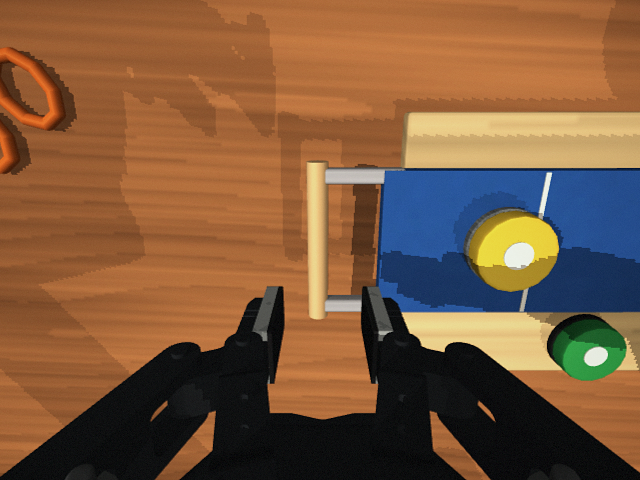

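The bar sits at column 317, between the open fingers, with nothing blocking the way down. I'll descend and grip it.

{"name": "servo_tool", "arguments": {
  "plan": [
    [[3.5,0,0.15,-2.5,0],[3.5,0,0,-2.5,0],[3.5,0,0,-2.5,0],[3.5,0,0,-2,0],[3.5,0,0,-0.9,0],[3.5,0,0,0,0],[3.5,0,0,0,0]]
  ]
}}

```text
time: 2.9
eef_pos: [0.4746, 0.2378, 0.0287]
tcp_rot: [[0.999, 0.05, 0.002], [0.05, -0.999, 0.001], [0.002, -0.001, -1.0]]
wrist_force: [0.5, -0.4, 0.7]
opening: 0.411
grasp_force: 0.0
```

{"name": "servo_tool", "arguments": {
  "plan": [
    [[0,0,0,0,0],[0,0,0,0,0],[0,0,0,0,0],[0,0,0,0,0],[0,0,0,0,0],[0,0,0,0,0]]
  ]
}}

```text
time: 3.4
eef_pos: [0.4752, 0.2391, 0.0296]
tcp_rot: [[0.999, 0.05, 0.005], [0.05, -0.999, 0.003], [0.005, -0.003, -1.0]]
wrist_force: [-0.8, 4.3, 6.4]
opening: 0.144
grasp_force: 49.0
```

Run:
```python
import numpy as np
p=lambda t:np.array([402*np.cos(t)-6*np.sin(t),402*np.sin(t)+6*np.cos(t)])
w=np.array([.004,.008]+[.01]*30+[.008,.006,.004]); t=np.r_[0,np.cumsum(w)]
d=np.array([p(b)-p(a) for a,b in zip(t,t[1:])])/10
for i,(a,b) in enumerate(d): print('%d t=%.3f [0,%.2f,%.2f,%.2f,0]'%(i,t[i+1],-.0506*a,a,b))
for a in np.arange(.33,.66,.03): e=p(a+.03)-p(a); print(a.round(2),e.round(2),'x',(-.0506*e[0]).round(2))
```

```text
0 t=0.004 [0,0.00,-0.00,0.16,0]
1 t=0.012 [0,0.00,-0.01,0.32,0]
2 t=0.022 [0,0.00,-0.01,0.40,0]
3 t=0.032 [0,0.00,-0.02,0.40,0]
4 t=0.042 [0,0.00,-0.02,0.40,0]
5 t=0.052 [0,0.00,-0.02,0.40,0]
6 t=0.062 [0,0.00,-0.03,0.40,0]
7 t=0.072 [0,0.00,-0.03,0.40,0]
8 t=0.082 [0,0.00,-0.04,0.40,0]
9 t=0.092 [0,0.00,-0.04,0.40,0]
10 t=0.102 [0,0.00,-0.04,0.40,0]
11 t=0.112 [0,0.00,-0.05,0.40,0]
12 t=0.122 [0,0.00,-0.05,0.40,0]
13 t=0.132 [0,0.00,-0.06,0.40,0]
14 t=0.142 [0,0.00,-0.06,0.40,0]
15 t=0.152 [0,0.00,-0.06,0.40,0]
16 t=0.162 [0,0.00,-0.07,0.40,0]
17 t=0.172 [0,0.00,-0.07,0.40,0]
18 t=0.182 [0,0.00,-0.08,0.39,0]
19 t=0.192 [0,0.00,-0.08,0.39,0]
20 t=0.202 [0,0.00,-0.08,0.39,0]
21 t=0.212 [0,0.00,-0.09,0.39,0]
22 t=0.222 [0,0.00,-0.09,0.39,0]
23 t=0.232 [0,0.00,-0.10,0.39,0]
24 t=0.242 [0,0.01,-0.10,0.39,0]
25 t=0.252 [0,0.01,-0.10,0.39,0]
26 t=0.262 [0,0.01,-0.11,0.39,0]
27 t=0.272 [0,0.01,-0.11,0.39,0]
28 t=0.282 [0,0.01,-0.12,0.39,0]
29 t=0.292 [0,0.01,-0.12,0.38,0]
30 t=0.302 [0,0.01,-0.12,0.38,0]
31 t=0.312 [0,0.01,-0.13,0.38,0]
32 t=0.320 [0,0.01,-0.10,0.30,0]
33 t=0.326 [0,0.00,-0.08,0.23,0]
34 t=0.330 [0,0.00,-0.05,0.15,0]
0.33 [-4.25 11.29] x 0.21
0.36 [-4.58 11.16] x 0.23
0.39 [-4.92 11.01] x 0.25
0.42 [-5.25 10.86] x 0.27
0.45 [-5.57 10.7 ] x 0.28
0.48 [-5.89 10.53] x 0.3
0.51 [-6.2  10.35] x 0.31
0.54 [-6.51 10.15] x 0.33
0.57 [-6.81  9.95] x 0.34
0.6 [-7.1   9.75] x 0.36
0.63 [-7.39  9.53] x 0.37
0.66 [-7.68  9.3 ] x 0.39
```

{"name": "servo_tool", "arguments": {
  "plan": [
    [[0,0,0,0.16,0],[0,0,-0.01,0.32,0],[0,0,-0.01,0.4,0],[0,0,-0.02,0.4,0],[0,0,-0.02,0.4,0],[0,0,-0.02,0.4,0],[0,0,-0.03,0.4,0],[0,0,-0.03,0.4,0],[0,0,-0.04,0.4,0],[0,0,-0.04,0.4,0]]
  ]
}}

```text
time: 4.23
eef_pos: [0.4751, 0.2371, 0.0642]
tcp_rot: [[0.999, 0.049, 0.005], [0.049, -0.999, 0.004], [0.005, -0.004, -1.0]]
wrist_force: [6.6, 8.1, -8.3]
opening: 0.145
grasp_force: 48.6
```

{"name": "servo_tool", "arguments": {
  "plan": [
    [[0,0,-0.04,0.4,0],[0,0,-0.05,0.4,0],[0,0,-0.05,0.4,0],[0,0,-0.06,0.4,0],[0,0.01,-0.06,0.4,0],[0,0,-0.06,0.4,0],[0,0.01,-0.07,0.4,0],[0,0,-0.07,0.4,0],[0,0.01,-0.08,0.39,0],[0,0,-0.08,0.39,0]]
  ]
}}

```text
time: 5.07
eef_pos: [0.4754, 0.2312, 0.1041]
tcp_rot: [[0.999, 0.049, 0.005], [0.049, -0.999, 0.005], [0.005, -0.005, -1.0]]
wrist_force: [6.4, 8.2, -9.1]
opening: 0.141
grasp_force: 48.6
```

{"name": "servo_tool", "arguments": {
  "plan": [
    [[0,0,-0.08,0.39,0],[0,0.01,-0.09,0.39,0],[0,0,-0.09,0.39,0],[0,0.01,-0.1,0.39,0],[0,0,-0.1,0.39,0],[0,0.01,-0.1,0.39,0],[0,0,-0.11,0.39,0],[0,0.01,-0.11,0.38,0],[0,0.01,-0.1,0.3,0],[0,0,-0.06,0.2,0]]
  ]
}}

```text
time: 5.9
eef_pos: [0.4759, 0.2223, 0.1404]
tcp_rot: [[0.999, 0.049, 0.005], [0.049, -0.999, 0.006], [0.006, -0.006, -1.0]]
wrist_force: [6.1, 10.4, -8.3]
opening: 0.142
grasp_force: 48.7
```

```bash
cat > chk.py <<'E'
from h import *
import sys
cam=sys.argv[1] if len(sys.argv)>1 else 'scene'
f=optics.grab_frame(cam); P=pts(f); save('c_%s'%cam,f)
h=cv2.cvtColor(f['frame'],cv2.COLOR_RGB2HSV); H,S,V=[h[...,i].astype(int) for i in range(3)]
hg=np.array([.4936,-.164,.04]); ex=np.array([.9987,.0506,0]); ey=np.array([-.0506,.9987,0])
D=P-hg; X,Y,Z=D@ex,D@ey,D[...,2]
ok=(f['depth']>0)&(abs(X)<.055)&(Y>-.02)&(Y<.4)
b=ok&(H>105)&(H<130)&(S>130)&(V>40)&(Z>0)
y,z=Y[b],Z[b]
for _ in range(4):
    a,c=np.polyfit(y,z,1); k=abs(z-a*y-c)<.004; y,z=y[k],z[k]
t=np.arctan(a); r=Y*np.cos(t)+Z*np.sin(t); n=-Y*np.sin(t)+Z*np.cos(t)
k=ok&(H>20)&(H<33)&(S>150)&(n>.026)&(n<.045)
print(cam,'t',round(env.get_obs()['time'],2),'ramp',t.round(4),np.degrees(t).round(2),'off',round(c*np.cos(t),4),'puck',k.sum(),'y',((r[k].min()+r[k].max())/2).round(4),r[k].mean().round(4),'n',n[k].mean().round(4))
E
python3 chk.py scene; python3 chk.py top
```

```text
scene t 5.95 ramp 0.2747 15.74 off 0.0117 puck 228 y 0.2814 0.2811 n 0.0314
top t 6.0 ramp 0.2756 15.79 off 0.0121 puck 384 y 0.2809 0.2813 n 0.032
```

{"name": "servo_tool", "arguments": {
  "plan": [
    [[0,0,-0.06,0.2,0],[0,0.01,-0.09,0.3,0],[0,0,-0.1,0.3,0],[0,0.01,-0.1,0.3,0],[0,0,-0.1,0.3,0],[0,0.01,-0.11,0.3,0],[0,0,-0.1,0.28,0],[0,0.01,-0.08,0.22,0],[0,0,-0.04,0.12,0],[0,0,-0.03,0.08,0]]
  ]
}}

```text
time: 6.83
eef_pos: [0.4763, 0.2145, 0.1644]
tcp_rot: [[0.999, 0.049, 0.005], [0.049, -0.999, 0.007], [0.006, -0.007, -1.0]]
wrist_force: [6.1, 11.0, -6.3]
opening: 0.146
grasp_force: 48.7
```

```bash
python3 chk.py scene
```

```text
scene t 6.88 ramp 0.337 19.31 off 0.0115 puck 226 y 0.2822 0.2816 n 0.0314
```

{"name": "servo_tool", "arguments": {
  "plan": [
    [[0,0,-0.02,0.06,0],[0,0,-0.02,0.06,0],[0,0,-0.02,0.06,0],[0,0,-0.02,0.06,0],[0,0,-0.02,0.06,0],[0,0,-0.02,0.06,0],[0,0,-0.02,0.06,0],[0,0,-0.02,0.06,0],[0,0,-0.02,0.06,0],[0,0,-0.02,0.06,0]]
  ]
}}

```text
time: 7.72
eef_pos: [0.4764, 0.2124, 0.1702]
tcp_rot: [[0.999, 0.049, 0.006], [0.049, -0.999, 0.007], [0.006, -0.006, -1.0]]
wrist_force: [6.8, 8.9, -7.2]
opening: 0.143
grasp_force: 48.6
```

```bash
python3 chk.py scene
```

```text
scene t 7.77 ramp 0.3517 20.15 off 0.0116 puck 230 y 0.2818 0.2816 n 0.0313
```

{"name": "servo_tool", "arguments": {
  "plan": [
    [[0,0,-0.02,0.06,0],[0,0,-0.02,0.06,0],[0,0,-0.02,0.06,0],[0,0,-0.02,0.06,0],[0,0,-0.02,0.06,0],[0,0,-0.02,0.06,0],[0,0,-0.02,0.06,0],[0,0,-0.02,0.06,0],[0,0,-0.03,0.06,0],[0,0,-0.03,0.06,0]]
  ]
}}

```text
time: 8.6
eef_pos: [0.4765, 0.21, 0.1761]
tcp_rot: [[0.999, 0.049, 0.006], [0.049, -0.999, 0.007], [0.006, -0.006, -1.0]]
wrist_force: [6.3, 8.5, -6.9]
opening: 0.14
grasp_force: 48.6
```

```bash
python3 chk.py scene
```

```text
scene t 8.65 ramp 0.3675 21.06 off 0.0115 puck 227 y 0.2816 0.2818 n 0.0315
```

{"name": "servo_tool", "arguments": {
  "plan": [
    [[0,0,-0.02,0.06,0],[0,0,-0.03,0.06,0],[0,0,-0.02,0.06,0],[0,0,-0.02,0.06,0],[0,0,-0.03,0.06,0],[0,0,-0.02,0.06,0],[0,0,-0.02,0.06,0],[0,0,-0.03,0.06,0],[0,0,-0.02,0.06,0],[0,0,-0.02,0.06,0]]
  ]
}}

```text
time: 9.48
eef_pos: [0.4766, 0.2076, 0.1823]
tcp_rot: [[0.999, 0.049, 0.006], [0.049, -0.999, 0.006], [0.006, -0.006, -1.0]]
wrist_force: [7.4, 8.4, -6.4]
opening: 0.144
grasp_force: 48.7
```

```bash
python3 chk.py scene
```

```text
scene t 9.53 ramp 0.3832 21.96 off 0.0115 puck 238 y 0.2821 0.2813 n 0.0312
```

{"name": "servo_tool", "arguments": {
  "plan": [
    [[0,0,-0.02,0.06,0],[0,0,-0.03,0.06,0],[0,0,-0.02,0.06,0],[0,0,-0.03,0.06,0],[0,0,-0.02,0.06,0],[0,0,-0.03,0.06,0],[0,0,-0.02,0.06,0],[0,0,-0.03,0.06,0],[0,0,-0.02,0.06,0],[0,0,-0.03,0.06,0]]
  ]
}}

```text
time: 10.37
eef_pos: [0.4767, 0.205, 0.1882]
tcp_rot: [[0.999, 0.049, 0.006], [0.049, -0.999, 0.006], [0.007, -0.006, -1.0]]
wrist_force: [8.1, 9.8, -5.8]
opening: 0.142
grasp_force: 48.7
```

```bash
python3 chk.py scene
```

```text
scene t 10.42 ramp 0.3992 22.87 off 0.0115 puck 236 y 0.2821 0.2812 n 0.0315
```

{"name": "servo_tool", "arguments": {
  "plan": [
    [[0,0.01,-0.02,0.06,0],[0,0,-0.03,0.06,0],[0,0.01,-0.02,0.06,0],[0,0,-0.03,0.06,0],[0,0.01,-0.02,0.06,0],[0,0,-0.03,0.06,0],[0,0.01,-0.02,0.06,0],[0,0,-0.03,0.06,0],[0,0.01,-0.02,0.06,0],[0,0,-0.02,0.06,0]]
  ]
}}

```text
time: 11.25
eef_pos: [0.4768, 0.2025, 0.1939]
tcp_rot: [[0.999, 0.049, 0.005], [0.049, -0.999, 0.006], [0.006, -0.006, -1.0]]
wrist_force: [6.8, 9.2, -7.1]
opening: 0.142
grasp_force: 48.6
```

```bash
python3 chk.py scene
```

```text
scene t 11.3 ramp 0.4155 23.81 off 0.0112 puck 235 y 0.282 0.2818 n 0.0313
```

{"name": "servo_tool", "arguments": {
  "plan": [
    [[0,0.01,-0.02,0.06,0],[0,0,-0.03,0.06,0],[0,0.01,-0.02,0.06,0],[0,0,-0.03,0.06,0],[0,0.01,-0.02,0.06,0],[0,0,-0.03,0.06,0],[0,0.01,-0.03,0.06,0],[0,0,-0.03,0.06,0],[0,0,-0.03,0.06,0],[0,0,-0.02,0.06,0]]
  ]
}}

```text
time: 12.13
eef_pos: [0.477, 0.1998, 0.2]
tcp_rot: [[0.999, 0.05, 0.005], [0.05, -0.999, 0.005], [0.005, -0.005, -1.0]]
wrist_force: [6.1, 8.2, -7.0]
opening: 0.138
grasp_force: 48.7
```

```bash
python3 chk.py scene
```

```text
scene t 12.18 ramp 0.4313 24.71 off 0.0112 puck 233 y 0.282 0.2823 n 0.0311
```

{"name": "servo_tool", "arguments": {
  "plan": [
    [[0,0.01,-0.03,0.06,0],[0,0,-0.02,0.06,0],[0,0,-0.03,0.06,0],[0,0,-0.03,0.06,0],[0,0.01,-0.02,0.06,0],[0,0,-0.03,0.06,0],[0,0,-0.03,0.06,0],[0,0,-0.03,0.06,0],[0,0,-0.03,0.06,0],[0,0,-0.03,0.06,0]]
  ]
}}

```text
time: 13.02
eef_pos: [0.4771, 0.197, 0.2058]
tcp_rot: [[0.999, 0.05, 0.005], [0.049, -0.999, 0.005], [0.005, -0.005, -1.0]]
wrist_force: [6.1, 8.2, -7.2]
opening: 0.141
grasp_force: 48.6
```

```bash
python3 chk.py scene
```

```text
scene t 13.07 ramp 0.447 25.61 off 0.0112 puck 236 y 0.282 0.282 n 0.031
```

{"name": "servo_tool", "arguments": {
  "plan": [
    [[0,0.01,-0.03,0.06,0],[0,0,-0.03,0.06,0],[0,0,-0.03,0.06,0],[0,0,-0.03,0.06,0],[0,0.01,-0.03,0.06,0],[0,0,-0.03,0.06,0],[0,0,-0.03,0.06,0],[0,0,-0.03,0.06,0],[0,0,-0.02,0.05,0],[0,0,-0.02,0.05,0]]
  ]
}}

```text
time: 13.9
eef_pos: [0.4773, 0.1941, 0.2115]
tcp_rot: [[0.999, 0.049, 0.005], [0.049, -0.999, 0.005], [0.005, -0.005, -1.0]]
wrist_force: [7.6, 8.4, -7.4]
opening: 0.142
grasp_force: 48.6
```

```bash
python3 chk.py scene
```

```text
scene t 13.95 ramp 0.463 26.53 off 0.0113 puck 241 y 0.2825 0.282 n 0.0309
```

{"name": "servo_tool", "arguments": {
  "plan": [
    [[0,0.01,-0.03,0.06,0],[0,0,-0.03,0.06,0],[0,0.01,-0.03,0.06,0],[0,0,-0.03,0.06,0],[0,0.01,-0.03,0.06,0],[0,0,-0.03,0.06,0],[0,0,-0.03,0.06,0],[0,0,-0.03,0.06,0],[0,0,-0.03,0.05,0],[0,0,-0.03,0.05,0]]
  ]
}}

```text
time: 14.78
eef_pos: [0.4774, 0.1911, 0.2174]
tcp_rot: [[0.999, 0.05, 0.004], [0.05, -0.999, 0.005], [0.004, -0.005, -1.0]]
wrist_force: [6.5, 7.7, -7.4]
opening: 0.141
grasp_force: 48.7
```

```bash
python3 chk.py scene
```

```text
scene t 14.83 ramp 0.4787 27.43 off 0.0111 puck 238 y 0.2823 0.282 n 0.031
```

{"name": "servo_tool", "arguments": {
  "plan": [
    [[0,0.01,-0.03,0.06,0],[0,0,-0.03,0.06,0],[0,0,-0.03,0.06,0],[0,0,-0.03,0.05,0],[0,0,-0.03,0.06,0],[0,0,-0.03,0.06,0],[0,0,-0.03,0.05,0],[0,0,-0.03,0.06,0],[0,0,-0.03,0.05,0],[0,0,-0.03,0.05,0]]
  ]
}}

```text
time: 15.67
eef_pos: [0.4776, 0.1881, 0.2229]
tcp_rot: [[0.999, 0.05, 0.004], [0.05, -0.999, 0.005], [0.005, -0.005, -1.0]]
wrist_force: [7.9, 8.4, -6.1]
opening: 0.137
grasp_force: 48.7
```

```bash
python3 chk.py scene
```

```text
scene t 15.72 ramp 0.4942 28.32 off 0.0111 puck 239 y 0.2825 0.2825 n 0.0309
```

{"name": "servo_tool", "arguments": {
  "plan": [
    [[0,0.01,-0.03,0.06,0],[0,0,-0.03,0.06,0],[0,0.01,-0.03,0.06,0],[0,0,-0.03,0.05,0],[0,0.01,-0.03,0.06,0],[0,0,-0.03,0.06,0],[0,0,-0.03,0.05,0],[0,0,-0.03,0.06,0],[0,0,-0.03,0.05,0],[0,0,-0.03,0.05,0]]
  ]
}}

```text
time: 16.55
eef_pos: [0.4777, 0.1851, 0.2283]
tcp_rot: [[0.999, 0.05, 0.004], [0.05, -0.999, 0.005], [0.004, -0.005, -1.0]]
wrist_force: [6.1, 7.0, -6.2]
opening: 0.14
grasp_force: 48.6
```

```bash
python3 chk.py scene
```

```text
scene t 16.6 ramp 0.5101 29.22 off 0.011 puck 243 y 0.2828 0.2827 n 0.0306
```

{"name": "servo_tool", "arguments": {
  "plan": [
    [[0,0.01,-0.03,0.06,0],[0,0,-0.03,0.05,0],[0,0,-0.03,0.06,0],[0,0,-0.03,0.05,0],[0,0,-0.03,0.06,0],[0,0,-0.03,0.05,0],[0,0,-0.03,0.05,0],[0,0,-0.03,0.05,0],[0,0,-0.03,0.05,0],[0,0,-0.02,0.05,0]]
  ]
}}

```text
time: 17.43
eef_pos: [0.4779, 0.182, 0.2336]
tcp_rot: [[0.999, 0.05, 0.004], [0.05, -0.999, 0.005], [0.004, -0.005, -1.0]]
wrist_force: [5.5, 7.2, -5.8]
opening: 0.143
grasp_force: 48.8
```

```bash
python3 chk.py scene
```

```text
scene t 17.48 ramp 0.5247 30.06 off 0.0109 puck 243 y 0.2826 0.2825 n 0.0307
```

{"name": "servo_tool", "arguments": {
  "plan": [
    [[0,0.01,-0.03,0.06,0],[0,0,-0.03,0.05,0],[0,0,-0.03,0.05,0],[0,0,-0.03,0.05,0],[0,0,-0.03,0.06,0],[0,0,-0.03,0.05,0],[0,0,-0.03,0.05,0],[0,0,-0.03,0.05,0],[0,0,-0.03,0.05,0],[0,0,-0.03,0.05,0]]
  ]
}}

```text
time: 18.32
eef_pos: [0.478, 0.1789, 0.2388]
tcp_rot: [[0.999, 0.05, 0.004], [0.05, -0.999, 0.005], [0.004, -0.004, -1.0]]
wrist_force: [6.2, 6.2, -7.0]
opening: 0.144
grasp_force: 48.7
```

```bash
python3 chk.py scene
```

```text
scene t 18.37 ramp 0.539 30.88 off 0.011 puck 242 y 0.2824 0.2827 n 0.031
```

{"name": "servo_tool", "arguments": {
  "plan": [
    [[0,0.01,-0.03,0.06,0],[0,0,-0.03,0.05,0],[0,0,-0.04,0.05,0],[0,0,-0.03,0.05,0],[0,0,-0.03,0.06,0],[0,0,-0.04,0.05,0],[0,0,-0.03,0.05,0],[0,0,-0.03,0.05,0],[0,0,-0.03,0.05,0],[0,0,-0.03,0.05,0]]
  ]
}}

```text
time: 19.2
eef_pos: [0.4782, 0.1758, 0.2439]
tcp_rot: [[0.999, 0.05, 0.004], [0.05, -0.999, 0.005], [0.004, -0.005, -1.0]]
wrist_force: [7.2, 7.2, -7.0]
opening: 0.141
grasp_force: 48.6
```

```bash
python3 chk.py scene
```

```text
scene t 19.25 ramp 0.5538 31.73 off 0.011 puck 248 y 0.2831 0.2826 n 0.0308
```

{"name": "servo_tool", "arguments": {
  "plan": [
    [[0,0.01,-0.03,0.06,0],[0,0,-0.03,0.05,0],[0,0,-0.04,0.05,0],[0,0,-0.03,0.05,0],[0,0,-0.03,0.06,0],[0,0,-0.04,0.05,0],[0,0,-0.03,0.05,0],[0,0,-0.03,0.05,0],[0,0,-0.03,0.05,0],[0,0,-0.03,0.05,0]]
  ]
}}

```text
time: 20.08
eef_pos: [0.4783, 0.1725, 0.249]
tcp_rot: [[0.999, 0.05, 0.004], [0.05, -0.999, 0.005], [0.004, -0.005, -1.0]]
wrist_force: [7.3, 6.4, -7.2]
opening: 0.146
grasp_force: 48.6
```

```bash
python3 chk.py scene
```

```text
scene t 20.13 ramp 0.5691 32.61 off 0.0109 puck 250 y 0.2827 0.2825 n 0.0309
```

{"name": "servo_tool", "arguments": {
  "plan": [
    [[0,0.01,-0.03,0.05,0],[0,0,-0.03,0.05,0],[0,0,-0.04,0.05,0],[0,0,-0.03,0.05,0],[0,0,-0.03,0.05,0],[0,0,-0.04,0.05,0],[0,0,-0.03,0.05,0],[0,0,-0.03,0.05,0]]
  ]
}}

```text
time: 20.8
eef_pos: [0.4785, 0.1698, 0.2533]
tcp_rot: [[0.999, 0.05, 0.004], [0.05, -0.999, 0.004], [0.005, -0.004, -1.0]]
wrist_force: [7.6, 7.1, -6.2]
opening: 0.139
grasp_force: 48.7
```

```bash
python3 chk.py scene
```

```text
scene t 20.85 ramp 0.582 33.35 off 0.0107 puck 245 y 0.2771 0.277 n 0.0305
```

Slipping has started: y went from 0.2825 to 0.277. I'll hold still and watch.

{"name": "servo_tool", "arguments": {
  "plan": [
    [[0,0,0,0,0],[0,0,0,0,0],[0,0,0,0,0],[0,0,0,0,0],[0,0,0,0,0],[0,0,0,0,0]]
  ]
}}

```text
time: 21.35
eef_pos: [0.4785, 0.1697, 0.2534]
tcp_rot: [[0.999, 0.05, 0.004], [0.05, -0.999, 0.004], [0.005, -0.004, -1.0]]
wrist_force: [6.1, 6.1, -5.6]
opening: 0.138
grasp_force: 48.7
```

```bash
python3 chk.py scene; python3 chk.py top
```

```text
scene t 21.4 ramp 0.5817 33.33 off 0.0107 puck 236 y 0.2282 0.2283 n 0.0307
top t 21.45 ramp 0.5807 33.27 off 0.0122 puck 361 y 0.2193 0.2222 n 0.0318
```

{"name": "servo_tool", "arguments": {
  "plan": [
    [[0,0,0,0,0],[0,0,0,0,0],[0,0,0,0,0],[0,0,0,0,0],[0,0,0,0,0],[0,0,0,0,0],[0,0,0,0,0],[0,0,0,0,0],[0,0,0,0,0],[0,0,0,0,0]]
  ]
}}

```text
time: 22.28
eef_pos: [0.4785, 0.1697, 0.2534]
tcp_rot: [[0.999, 0.05, 0.004], [0.05, -0.999, 0.004], [0.005, -0.004, -1.0]]
wrist_force: [7.4, 7.2, -5.5]
opening: 0.142
grasp_force: 49.0
```

```bash
python3 chk.py scene; python3 chk.py top
```

```text
scene t 22.33 ramp 0.5813 33.3 off 0.0109 puck 138 y 0.0677 0.0673 n 0.0307
top t 22.38 ramp 0.5809 33.28 off 0.0121 puck 305 y 0.0693 0.0721 n 0.0317
```

{"name": "servo_tool", "arguments": {
  "plan": [
    [[0,0,0,0,0],[0,0,0,0,0],[0,0,0,0,0],[1.3,0,0,0,0],[1.4,0,0,0,0],[1.6,0,0,0,0],[1.9,0,0,0,0],[2.3,0,0,0,0],[2.7,0,0,0,0],[2.7,0,0,0,0]]
  ],
  "force": 20
}}

```text
time: 23.22
eef_pos: [0.4767, 0.1677, 0.2537]
tcp_rot: [[0.999, 0.05, -0.0], [0.05, -0.999, -0.001], [-0.0, 0.001, -1.0]]
wrist_force: [0.1, 0.3, 0.5]
opening: 0.314
grasp_force: 0.0
```

```bash
python3 chk.py scene; python3 -c "
from h import *
f=optics.grab_frame('wrist');save('w2',f);print(env.get_obs()['eef_pos'])"
```

```text
scene t 23.27 ramp 0.5809 33.28 off 0.0111 puck 138 y 0.0677 0.0674 n 0.0305
[0.47678164 0.16782619 0.25367714]
```

View pics/w2.png

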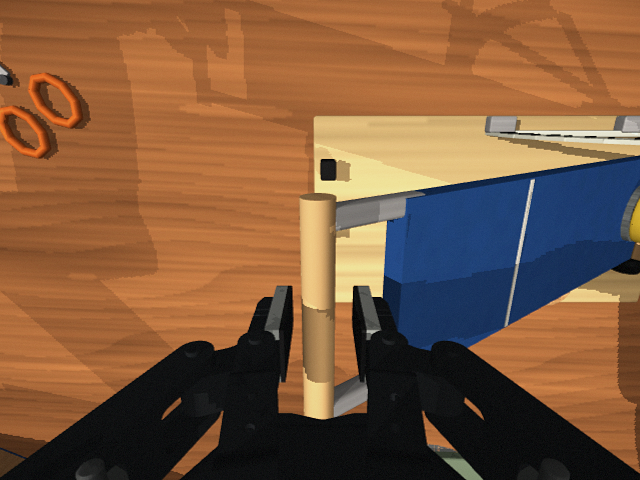

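{"name": "servo_tool", "arguments": {
  "plan": [
    [[2.7,0,0,1.5,0],[2.7,0,0,3,0],[2.7,0,0,3.5,0],[2.7,0,0,3.5,0],[3,0,0,2,0],[3.5,1.5,-3,0,0],[4,1.5,-3,0,0],[4,1.5,-3,0,0],[4,1.5,-3,0,0],[4,1.5,-3,0,0]]
  ]
}}

```text
time: 24.15
eef_pos: [0.5523, 0.0166, 0.3888]
tcp_rot: [[0.999, 0.05, 0.0], [0.05, -0.999, -0.0], [0.0, 0.0, -1.0]]
wrist_force: [0.3, -0.6, -0.5]
opening: 0.47
grasp_force: 0.0
```

{"name": "servo_tool", "arguments": {
  "plan": [
    [[4,1.5,-3,0,0],[4,1.5,-3,0,0],[4,1.5,-2.3,0,0],[4,0,0,-3,0],[4,0,0,-3,0],[4,0,0,-2,0],[4,0,0,0,0],[4,0,0,0,0]]
  ]
}}

```text
time: 24.82
eef_pos: [0.5961, -0.0649, 0.3073]
tcp_rot: [[0.999, 0.05, -0.003], [0.05, -0.999, 0.001], [-0.003, -0.001, -1.0]]
wrist_force: [0.1, -0.1, 0.1]
opening: 0.467
grasp_force: 0.0
```

```bash
python3 chk.py scene
python3 - <<'E'
from h import *
f=optics.grab_frame('wrist'); save('w3',f); P=pts(f); o=env.get_obs(); print(o['eef_pos'],o['tcp_rot'][:,1])
h=cv2.cvtColor(f['frame'],cv2.COLOR_RGB2HSV); H,S=h[...,0].astype(int),h[...,1]
m=((H<6)|(H>174))&(S>160)&(P[...,0]>.565)&(P[...,0]<.63)&(P[...,2]>.19)&(P[...,2]<.23)
q=P[m]; print(len(q),np.percentile(q,[1,50,99],axis=0).round(4)); print(np.polyfit(q[:,0]-.597,q[:,1],1))
E
```

```text
scene t 24.87 ramp 0.5816 33.33 off 0.0108 puck 138 y 0.0676 0.0675 n 0.0307
[ 0.5978188  -0.06507751  0.31079869] [ 0.04997254 -0.99875001  0.00107365]
1034 [[ 0.5656 -0.0694  0.2081]
 [ 0.592  -0.0633  0.2136]
 [ 0.6156 -0.0575  0.2155]]
[ 0.04439935 -0.0630752 ]
```

View pics/w3.png

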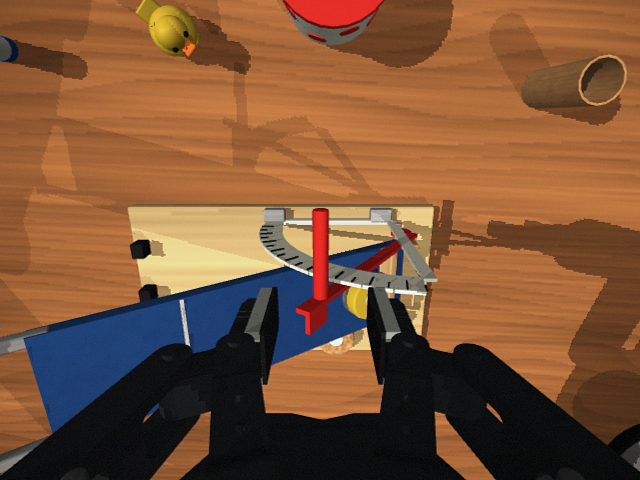

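The knob lies between the fingers at column 320, and the hand and arc are clear of them. I'll descend and grip it.

{"name": "servo_tool", "arguments": {
  "plan": [
    [[4,0,0.2,-2.5,0],[4,0,0,-3,0],[4,0,0,-3,0],[4,0,0,-2.4,0],[4,0,0,-1.2,0],[4,0,0,0,0],[4,0,0,0,0]]
  ]
}}

```text
time: 25.5
eef_pos: [0.5979, -0.063, 0.1893]
tcp_rot: [[0.999, 0.05, 0.002], [0.05, -0.999, -0.001], [0.002, 0.001, -1.0]]
wrist_force: [1.1, -0.6, 1.1]
opening: 0.468
grasp_force: 0.0
```

{"name": "servo_tool", "arguments": {
  "plan": [
    [[2.5,0,0,0,0],[1.8,0,0,0,0],[1.4,0,0,0,0],[0.9,0,0,0,0],[0.9,0,0,0,0],[0.9,0,0,0,0]]
  ],
  "force": 20
}}

```text
time: 26.0
eef_pos: [0.5982, -0.0627, 0.1894]
tcp_rot: [[0.999, 0.05, 0.004], [0.05, -0.999, 0.0], [0.004, 0.0, -1.0]]
wrist_force: [1.3, 3.0, 6.0]
opening: 0.132
grasp_force: 20.6
```

```bash
python3 chk.py scene
cat > knob.py <<'E'
from h import *
f=optics.grab_frame('scene'); P=pts(f)
hg=np.array([.4936,-.164,.04]); ex=np.array([.9987,.0506,0]); ey=np.array([-.0506,.9987,0]); D=P-hg
h=cv2.cvtColor(f['frame'],cv2.COLOR_RGB2HSV); H,S=h[...,0].astype(int),h[...,1]
X,Y,Z=D@ex,D@ey,D[...,2]
m=((H<6)|(H>174))&(S>150)&(f['depth']>0)&(X>.04)&(X<.135)&(Y>-.1)&(Y<.25)&(Z>0)
a=m&(X<.075)
t=np.array([]); y,z=Y[a],Z[a]; r=np.hypot(y,z); k=(r>.06); d=cv2.fitLine(np.stack([y[k],z[k]],1).astype(np.float32),cv2.DIST_HUBER,0,.01,.01).ravel()
print('hand n',k.sum(),'line angle',np.arctan2(d[1],d[0])%np.pi,'pt',d[2:])
b=m&(X>.08); print('knob',b.sum(),np.median(Y[b]),np.median(Z[b]),'X',X[b].min(),X[b].max())
o=env.get_obs(); g=np.array(o['eef_pos'])-hg; g[2]+=.019; y,z=g@ey,g[2]; print('grasp yz',y,z,'r',np.hypot(y,z),'hand angle',np.arctan2(z,y)-np.arctan2(18,192),o['wrist_force'])
E
python3 knob.py
```

```text
scene t 26.05 ramp 0.5819 33.34 off 0.0108 puck 138 y 0.0685 0.0675 n 0.0307
hand n 129 line angle 1.0036204 pt [0.05270622 0.11006259]
knob 51 0.09715116107326914 0.17376841725609896 X 0.0965527391335311 0.12782901375271907
grasp yz 0.09603283388491861 0.16835570840266353 r 0.19381937399478683 hand angle 0.9589368896817865 [1.34658577 1.95555925 6.51246171]
```

Run:
```python
import numpy as np
r=19.33; a=1.0525-np.r_[0,np.cumsum([.01,.015]+[.02]*13+[.015,.012,.01,.008])]
for i in range(len(a)-1):
    dy=r*(np.cos(a[i+1])-np.cos(a[i])); dz=r*(np.sin(a[i+1])-np.sin(a[i])); print('[0.9,%.2f,%.2f,%.2f,0] hand %.3f'%(-.0506*dy,dy,dz,a[i+1]-.0935))
```

```text
[0.9,-0.01,0.17,-0.10,0] hand 0.949
[0.9,-0.01,0.25,-0.15,0] hand 0.934
[0.9,-0.02,0.33,-0.20,0] hand 0.914
[0.9,-0.02,0.32,-0.21,0] hand 0.894
[0.9,-0.02,0.32,-0.22,0] hand 0.874
[0.9,-0.02,0.32,-0.22,0] hand 0.854
[0.9,-0.02,0.31,-0.23,0] hand 0.834
[0.9,-0.02,0.31,-0.23,0] hand 0.814
[0.9,-0.02,0.30,-0.24,0] hand 0.794
[0.9,-0.02,0.30,-0.25,0] hand 0.774
[0.9,-0.01,0.29,-0.25,0] hand 0.754
[0.9,-0.01,0.29,-0.26,0] hand 0.734
[0.9,-0.01,0.28,-0.26,0] hand 0.714
[0.9,-0.01,0.28,-0.27,0] hand 0.694
[0.9,-0.01,0.27,-0.28,0] hand 0.674
[0.9,-0.01,0.20,-0.21,0] hand 0.659
[0.9,-0.01,0.16,-0.17,0] hand 0.647
[0.9,-0.01,0.13,-0.14,0] hand 0.637
[0.9,-0.01,0.10,-0.12,0] hand 0.629
```

{"name": "servo_tool", "arguments": {
  "plan": [
    [[0.9,-0.01,0.17,-0.1,0],[0.9,-0.01,0.25,-0.15,0],[0.9,-0.02,0.33,-0.2,0],[0.9,-0.02,0.32,-0.21,0],[0.9,-0.02,0.32,-0.22,0],[0.9,-0.02,0.32,-0.22,0],[0.9,-0.02,0.31,-0.23,0],[0.9,-0.02,0.31,-0.23,0],[0.9,-0.02,0.3,-0.24,0],[0.9,-0.02,0.3,-0.25,0]]
  ]
}}

```text
time: 26.93
eef_pos: [0.5965, -0.0331, 0.168]
tcp_rot: [[0.999, 0.05, 0.004], [0.05, -0.999, 0.0], [0.004, -0.0, -1.0]]
wrist_force: [4.5, 2.4, 4.2]
opening: 0.132
grasp_force: 21.0
```

```bash
python3 knob.py
```

```text
hand n 136 line angle 0.7926153 pt [0.06560119 0.0917218 ]
knob 48 0.1268761697110503 0.15391421314606582 X 0.09912260377948182 0.1284256621145965
grasp yz 0.12620455758387827 0.1463839835349225 r 0.1932766436755743 hand angle 0.7658154779578974 [5.17651892 3.74274608 4.89905364]
```

{"name": "servo_tool", "arguments": {
  "plan": [
    [[0.9,-0.01,0.29,-0.25,0],[0.9,-0.01,0.29,-0.26,0],[0.9,-0.01,0.28,-0.26,0],[0.9,-0.01,0.28,-0.27,0],[0.9,-0.01,0.23,-0.23,0],[0.9,-0.01,0.16,-0.17,0],[0.9,-0.01,0.1,-0.1,0],[0.9,0,0.06,-0.07,0],[0.9,0,0,0,0]]
  ]
}}

```text
time: 27.73
eef_pos: [0.5956, -0.0162, 0.1513]
tcp_rot: [[0.999, 0.05, 0.003], [0.05, -0.999, 0.0], [0.003, -0.0, -1.0]]
wrist_force: [5.0, 2.9, 3.6]
opening: 0.13
grasp_force: 21.0
```

```bash
python3 knob.py; python3 chk.py
```

```text
hand n 141 line angle 0.686959 pt [0.07993945 0.08656347]
knob 47 0.14159252180618861 0.13832744602304084 X 0.09599454923334827 0.1276133323822685
grasp yz 0.1424720691346745 0.13024241440883383 r 0.19303206208958623 hand angle 0.6471072363200666 [5.36957942 3.39340414 2.38286517]
scene t 27.83 ramp 0.5807 33.27 off 0.0111 puck 136 y 0.0676 0.0673 n 0.0306
```

{"name": "servo_tool", "arguments": {
  "plan": [
    [[0.9,0,0.05,-0.06,0],[0.9,-0.01,0.05,-0.06,0],[0.9,0,0.05,-0.06,0],[0.9,0,0.05,-0.06,0],[0.9,0,0.05,-0.06,0],[0.9,0,0.05,-0.06,0],[0.9,0,0.04,-0.05,0],[0.9,0,0.03,-0.04,0],[0.9,0,0,0,0]]
  ]
}}

```text
time: 28.58
eef_pos: [0.5955, -0.0125, 0.1469]
tcp_rot: [[0.999, 0.05, 0.003], [0.05, -0.999, 0.001], [0.003, -0.0, -1.0]]
wrist_force: [4.9, 3.8, 4.6]
opening: 0.129
grasp_force: 21.2
```

```bash
cat >> knob.py <<'E'
p=np.arctan2(z,y); F=[]
for i in range(4): w=np.array(env.get_obs()['wrist_force']); F.append(-np.sin(p)*(w@ey)+np.cos(p)*w[2])
print('T',F)
E
python3 knob.py
```

```text
hand n 140 line angle 0.6363793 pt [0.07419364 0.07754341]
knob 49 0.14693416286970357 0.13253119399684446 X 0.0971011719771242 0.127777320576747
grasp yz 0.14615287596440227 0.1259630330330532 r 0.19294390076794862 hand angle 0.6178613374702043 [4.91021353 3.86674075 3.76820428]
T [np.float64(0.4954655602692042), np.float64(0.4954655602692042), np.float64(0.4954655602692042), np.float64(0.4954655602692042)]
```

{"name": "servo_tool", "arguments": {
  "plan": [
    [[0.9,0,0.02,-0.02,0],[0.9,0,0.02,-0.03,0],[0.9,0,0.02,-0.02,0],[0.9,0,0.02,-0.03,0],[0.9,0,0.02,-0.02,0],[0.9,0,0,0,0]]
  ]
}}

```text
time: 29.13
eef_pos: [0.5954, -0.0114, 0.1456]
tcp_rot: [[0.999, 0.05, 0.003], [0.05, -0.999, 0.001], [0.003, -0.001, -1.0]]
wrist_force: [5.1, 4.2, 3.5]
opening: 0.13
grasp_force: 21.2
```

```bash
python3 knob.py
```

```text
hand n 136 line angle 0.6454215 pt [0.07477046 0.07692739]
knob 44 0.1469342801488805 0.13208008951608405 X 0.09695421719383741 0.1287857252358844
grasp yz 0.14721449500375544 0.12463594718378025 r 0.19288915695188466 hand angle 0.6090565363669864 [4.94743043 3.15555139 3.87013345]
T [np.float64(1.0791547484987078), np.float64(1.0791547484987078), np.float64(1.0791547484987078), np.float64(1.0791547484987078)]
```

{"name": "servo_tool", "arguments": {
  "plan": [
    [[0.9,0,0.02,-0.02,0],[0.9,0,0.01,-0.02,0],[0.9,0,0.02,-0.02,0],[0.9,0,0.02,-0.02,0],[0.9,0,0,0,0],[0.9,0,0,0,0]]
  ]
}}

```text
time: 29.68
eef_pos: [0.5954, -0.0107, 0.1449]
tcp_rot: [[0.999, 0.05, 0.003], [0.05, -0.999, 0.001], [0.003, -0.001, -1.0]]
wrist_force: [4.2, 3.3, 3.0]
opening: 0.127
grasp_force: 21.2
```

```bash
python3 knob.py
```

```text
hand n 138 line angle 0.6215581 pt [0.07434777 0.07578585]
knob 48 0.14910175462430364 0.13122720308490557 X 0.09851537923118492 0.12696769469290772
grasp yz 0.14789669629932115 0.12387590780636638 r 0.19292141745048685 hand angle 0.6037648520233609 [5.12108572 3.30528207 4.46283362]
T [np.float64(1.4680868411604755), np.float64(1.4680868411604755), np.float64(1.4680868411604755), np.float64(1.4680868411604755)]
```

{"name": "servo_tool", "arguments": {
  "plan": [
    [[0.9,0,0.02,-0.02,0],[0.9,0,0.01,-0.02,0],[0.9,0,0.02,-0.02,0],[0.9,0,0.01,-0.02,0],[0.9,0,0.02,-0.02,0],[0.9,0,0,0,0],[0.9,0,0,0,0]]
  ]
}}

```text
time: 30.32
eef_pos: [0.5953, -0.0099, 0.1439]
tcp_rot: [[0.999, 0.05, 0.003], [0.05, -0.999, 0.001], [0.003, -0.001, -1.0]]
wrist_force: [4.0, 3.3, 4.1]
opening: 0.13
grasp_force: 21.2
```

```bash
python3 knob.py
```

```text
hand n 130 line angle 0.63249826 pt [0.08605259 0.08451695]
knob 48 0.14958317845949792 0.13036662203805802 X 0.09751231711484214 0.12824814515320895
grasp yz 0.1486817077112325 0.12288047385624547 r 0.19288820871962029 hand angle 0.5971953206704856 [5.36094506 4.04085066 3.99518803]
T [np.float64(0.6814738297530933), np.float64(0.6814738297530933), np.float64(0.6814738297530933), np.float64(0.6814738297530933)]
```

{"name": "servo_tool", "arguments": {
  "plan": [
    [[0.9,0,0.01,-0.02,0],[0.9,0,0.02,-0.02,0],[0.9,0,0.01,-0.02,0],[0.9,0,0.02,-0.02,0],[0.9,0,0,0,0],[0.9,0,0,0,0]]
  ]
}}

```text
time: 30.87
eef_pos: [0.5953, -0.0093, 0.1431]
tcp_rot: [[0.999, 0.05, 0.003], [0.05, -0.999, 0.001], [0.003, -0.001, -1.0]]
wrist_force: [4.1, 3.8, 3.8]
opening: 0.129
grasp_force: 21.2
```

```bash
python3 knob.py
```

```text
hand n 132 line angle 0.5870203 pt [0.05655802 0.06326748]
knob 48 0.1493078070558973 0.13049027405662303 X 0.09798373968599902 0.1276079534716964
grasp yz 0.14931129798031487 0.1221383386262281 r 0.1929031815884371 hand angle 0.5921506178953461 [4.27952711 3.59264935 4.37983008]
T [np.float64(1.255431156416158), np.float64(1.255431156416158), np.float64(1.255431156416158), np.float64(1.255431156416158)]
```

{"name": "servo_tool", "arguments": {
  "plan": [
    [[0.9,0,0.01,-0.02,0],[0.9,0,0.02,-0.02,0],[0.9,0,0.01,-0.02,0],[0.9,0,0.02,-0.02,0],[0.9,0,0,0,0],[0.9,0,0,0,0]]
  ]
}}

```text
time: 31.42
eef_pos: [0.5953, -0.0087, 0.1422]
tcp_rot: [[0.999, 0.05, 0.002], [0.05, -0.999, 0.001], [0.002, -0.001, -1.0]]
wrist_force: [4.1, 3.6, 3.1]
opening: 0.13
grasp_force: 21.3
```

```bash
python3 knob.py; python3 chk.py
```

```text
hand n 130 line angle 0.59965235 pt [0.08698457 0.08360557]
knob 47 0.15009206997120642 0.12965472994229912 X 0.09696696347560631 0.1273613837320313
grasp yz 0.15001081525443383 0.12121101797810156 r 0.19286097472684186 hand angle 0.5861324017280121 [4.71622703 3.36981707 3.46093283]
T [np.float64(0.7268205687407265), np.float64(0.7268205687407265), np.float64(0.7268205687407265), np.float64(0.7268205687407265)]
scene t 31.52 ramp 0.5809 33.28 off 0.011 puck 142 y 0.0676 0.0676 n 0.0305
```

{"name": "servo_tool", "arguments": {
  "plan": [
    [[0.9,0,0.01,-0.02,0],[0.9,0,0.01,-0.01,0],[0.9,0,0.01,-0.02,0],[0.9,0,0,0,0],[0.9,0,0,0,0]]
  ]
}}

```text
time: 31.93
eef_pos: [0.5953, -0.0083, 0.1417]
tcp_rot: [[0.999, 0.05, 0.002], [0.05, -0.999, 0.001], [0.002, -0.001, -1.0]]
wrist_force: [4.7, 3.2, 3.5]
opening: 0.133
grasp_force: 21.3
```

```bash
python3 knob.py; python3 chk.py
```

```text
hand n 127 line angle 0.59861344 pt [0.07284272 0.07369074]
knob 48 0.15044308706109788 0.12861841113082703 X 0.09657218352975666 0.12817317162255432
grasp yz 0.15040687984706755 0.120704280832319 r 0.19285163446695894 hand angle 0.5827978541882062 [4.52056293 3.22982097 3.82067452]
T [np.float64(1.1040574344037122), np.float64(1.1040574344037122), np.float64(1.1040574344037122), np.float64(1.1040574344037122)]
scene t 32.03 ramp 0.5801 33.23 off 0.0111 puck 140 y 0.0679 0.0676 n 0.0309
```

{"name": "servo_tool", "arguments": {
  "plan": [
    [[0.9,0,0.01,-0.02,0],[0.9,0,0.01,-0.01,0],[0.9,0,0.01,-0.02,0],[0.9,0,0,0,0],[0.9,0,0,0,0]]
  ]
}}

```text
time: 32.45
eef_pos: [0.5953, -0.0079, 0.1412]
tcp_rot: [[0.999, 0.05, 0.002], [0.05, -0.999, 0.001], [0.002, -0.001, -1.0]]
wrist_force: [4.6, 4.4, 4.0]
opening: 0.134
grasp_force: 21.3
```

```bash
python3 knob.py; python3 chk.py
```

```text
hand n 134 line angle 0.6225234 pt [0.09167752 0.08663418]
knob 45 0.15128496000231753 0.1281319767517847 X 0.09888614892461985 0.12793516891885512
grasp yz 0.15073767954775885 0.12026316616112949 r 0.19283432570614154 hand angle 0.5799400887717637 [4.14703909 4.65062398 4.27112038]
T [np.float64(0.5729433412908791), np.float64(0.5729433412908791), np.float64(0.5729433412908791), np.float64(0.5729433412908791)]
scene t 32.55 ramp 0.5814 33.31 off 0.011 puck 140 y 0.0676 0.0672 n 0.0306
```

{"name": "servo_tool", "arguments": {
  "plan": [
    [[0.9,0,0.01,-0.02,0],[0.9,0,0.01,-0.01,0],[0.9,0,0.01,-0.02,0],[0.9,0,0.01,-0.01,0],[0.9,0,0,0,0],[0.9,0,0,0,0]]
  ]
}}

```text
time: 33.05
eef_pos: [0.5953, -0.0075, 0.1407]
tcp_rot: [[0.999, 0.05, 0.002], [0.05, -0.999, 0.001], [0.002, -0.001, -1.0]]
wrist_force: [4.6, 5.0, 4.2]
opening: 0.131
grasp_force: 21.3
```

```bash
python3 knob.py; python3 chk.py; python3 -c "
import cv2
a=cv2.imread('pics/c_scene.png')[150:290,170:360]; cv2.imwrite('pics/z1.png',cv2.resize(a,None,fx=4,fy=4,interpolation=2))"
```

```text
hand n 131 line angle 0.6090693 pt [0.07582676 0.07415483]
knob 50 0.15216920521588612 0.12795329885148263 X 0.09891180355137129 0.12774832258470736
grasp yz 0.15118975166419482 0.11970498016984839 r 0.19284092741361905 hand angle 0.576215399345978 [3.42585241 4.58036444 3.89582305]
T [np.float64(0.322439336933821), np.float64(0.322439336933821), np.float64(0.322439336933821), np.float64(0.322439336933821)]
scene t 33.15 ramp 0.5815 33.32 off 0.0109 puck 139 y 0.0678 0.0672 n 0.0304
```

View pics/z1.png

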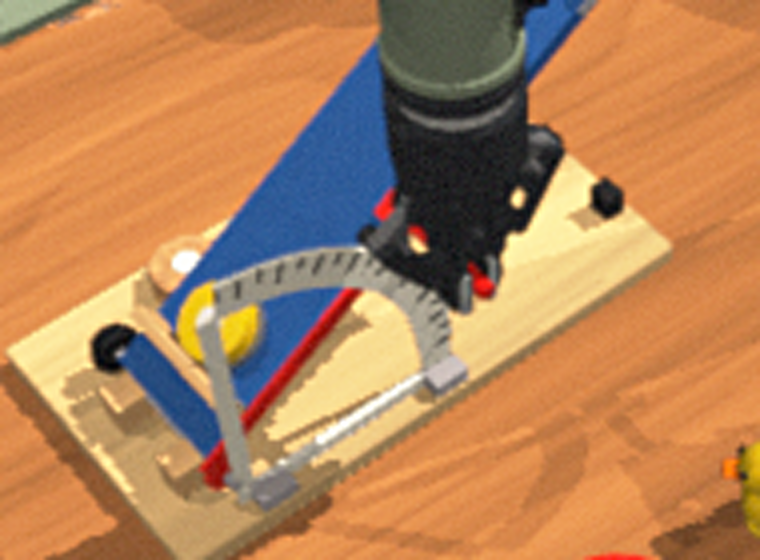

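The hand lies almost on the deck edge, with the tab near pixel (385,205) in the crop just above the deck. I'll continue in small steps.

{"name": "servo_tool", "arguments": {
  "plan": [
    [[0.9,0,0.01,-0.02,0],[0.9,0,0.01,-0.01,0],[0.9,0,0.01,-0.02,0],[0.9,0,0.01,-0.01,0],[0.9,0,0,0,0],[0.9,0,0,0,0]]
  ]
}}

```text
time: 33.65
eef_pos: [0.5952, -0.007, 0.1401]
tcp_rot: [[0.999, 0.05, 0.002], [0.05, -0.999, 0.001], [0.002, -0.001, -1.0]]
wrist_force: [3.2, 4.4, 4.4]
opening: 0.129
grasp_force: 21.3
```

```bash
python3 knob.py
```

```text
hand n 130 line angle 0.61305916 pt [0.06580571 0.06678316]
knob 46 0.151739689292427 0.1266761879043715 X 0.10000648703014728 0.12836990569405723
grasp yz 0.15163218654848534 0.1191374089305494 r 0.19283682792495735 hand angle 0.572483623186114 [4.16537264 4.71272846 3.87504253]
T [np.float64(0.26944620614121195), np.float64(0.26944620614121195), np.float64(0.26944620614121195), np.float64(0.26944620614121195)]
```

{"name": "servo_tool", "arguments": {
  "plan": [
    [[0.9,0,0.01,-0.02,0],[0.9,0,0.01,-0.01,0],[0.9,0,0.01,-0.02,0],[0.9,0,0.01,-0.01,0],[0.9,0,0.01,-0.01,0],[0.9,0,0,0,0],[0.9,0,0,0,0]]
  ]
}}

```text
time: 34.28
eef_pos: [0.5952, -0.0068, 0.1398]
tcp_rot: [[0.999, 0.05, 0.002], [0.05, -0.999, 0.001], [0.002, -0.001, -1.0]]
wrist_force: [3.8, 4.4, 5.8]
opening: 0.133
grasp_force: 21.5
```

```bash
python3 knob.py
```

```text
hand n 131 line angle 0.5743763 pt [0.06478496 0.06657916]
knob 47 0.15249119780285983 0.1267133659496549 X 0.09707216246026137 0.12799717920472234
grasp yz 0.1519010807154142 0.11877115616015198 r 0.19282252424996926 hand angle 0.5701285018942339 [2.84994367 4.0217918  5.13322716]
T [np.float64(1.6586159534458136), np.float64(1.6586159534458136), np.float64(1.6586159534458136), np.float64(1.6586159534458136)]
```

The motion lags the command and the tangential force is up, so contact is starting. One more small push to confirm it.

{"name": "servo_tool", "arguments": {
  "plan": [
    [[0.9,0,0.01,-0.01,0],[0.9,0,0.01,-0.02,0],[0.9,0,0,0,0],[0.9,0,0,0,0]]
  ]
}}

```text
time: 34.67
eef_pos: [0.5953, -0.0067, 0.1398]
tcp_rot: [[0.999, 0.05, 0.002], [0.05, -0.999, 0.0], [0.002, -0.0, -1.0]]
wrist_force: [3.0, 3.7, 7.3]
opening: 0.127
grasp_force: 21.6
```

```bash
python3 knob.py; python3 chk.py
```

```text
hand n 130 line angle 0.6048855 pt [0.07704948 0.07402165]
knob 50 0.15299316768525265 0.1268700752697939 X 0.09894764027714145 0.1285525078909051
grasp yz 0.15189850223760065 0.11875659737700593 r 0.19281152559582806 hand angle 0.570077255852345 [1.62886532 3.81830183 7.06059898]
T [np.float64(3.26444877759027), np.float64(3.26444877759027), np.float64(3.26444877759027), np.float64(3.26444877759027)]
scene t 34.77 ramp 0.5812 33.3 off 0.011 puck 141 y 0.0674 0.0673 n 0.0306
```

Firm contact at about 2.7 N, and the ramp hasn't moved. Releasing gently.

{"name": "servo_tool", "arguments": {
  "plan": [
    [[1.2,0,0,0,0],[1.4,0,0,0,0],[1.7,0,0,0,0],[2.1,0,0,0,0],[2.6,0,0,0,0],[3.2,0,0,0,0],[3.6,0,0,0,0],[3.6,0,0,0,0],[3.6,0,0,0,0]]
  ]
}}

```text
time: 35.52
eef_pos: [0.5943, -0.0073, 0.1388]
tcp_rot: [[0.999, 0.05, -0.0], [0.05, -0.999, -0.0], [-0.0, 0.0, -1.0]]
wrist_force: [0.2, 0.3, -1.0]
opening: 0.427
grasp_force: 0.0
```

{"name": "servo_tool", "arguments": {
  "plan": [
    [[3.6,0,0,1,0],[3.6,0,0,2,0],[3.6,0,0,3,0],[3.6,0,0,3,0],[3.6,0,0,3,0],[3.6,0,0,3,0],[3.6,0,0,3,0],[3.6,0,0,1,0],[3.6,0,0,0,0],[3.6,0,0,0,0]]
  ]
}}

```text
time: 36.35
eef_pos: [0.5942, -0.0072, 0.3289]
tcp_rot: [[0.999, 0.05, 0.001], [0.05, -0.999, -0.0], [0.001, 0.0, -1.0]]
wrist_force: [-1.0, 0.4, -0.5]
opening: 0.423
grasp_force: 0.0
```

```bash
python3 knob.py; python3 chk.py; python3 chk.py top;python3 - <<'E'
import cv2
from h import *
f=optics.grab_frame('wrist');save('w4',f)
a=cv2.imread('pics/c_scene.png')[150:290,170:360]; a=cv2.resize(a,(640,472),interpolation=2); cv2.imwrite('pics/z2.png',a)
E
```

```text
hand n 239 line angle 0.5911243 pt [0.09518281 0.08598456]
knob 72 0.15154032980014087 0.12622706472043113 X 0.08180216180734454 0.128854720494625
grasp yz 0.1516419037824341 0.30610889772442473 r 0.34161077888266833 hand angle 1.0173703609423963 [-0.29590068  0.24544114  0.34884508]
T [np.float64(-0.07821108831301238), np.float64(-0.07821108831301238), np.float64(-0.07821108831301238), np.float64(-0.07821108831301238)]
scene t 36.45 ramp 0.581 33.29 off 0.011 puck 139 y 0.0685 0.0677 n 0.0306
top t 36.5 ramp 0.5807 33.27 off 0.0123 puck 291 y 0.0696 0.0738 n 0.0315
```

View pics/z2.png

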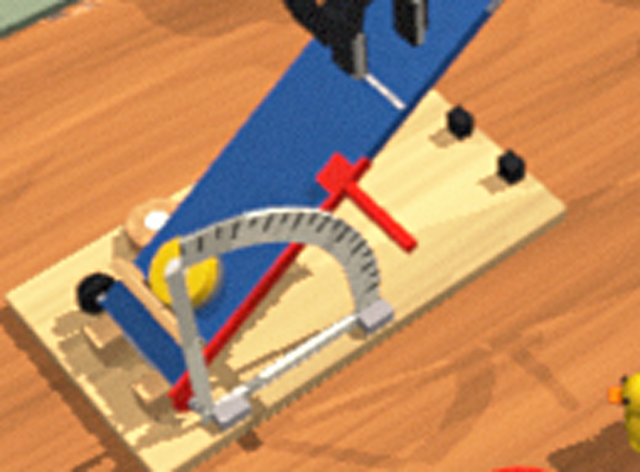

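View pics/w4.png

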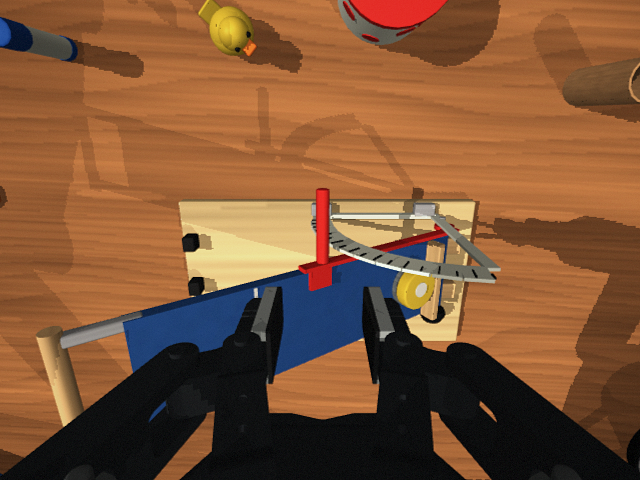

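The red tab lies on the deck (crop around (340,175)), the puck rests at the fence, and the gripper is clear of everything.

```bash
python3 -c "
from workcell import env
print(env.finish_job())"
```

```text
the job is handed in; nothing more can be done
None
```

The job is handed in, with no verdict returned: the puck slipped at about 33.3° (0.581 rad) and rests at the fence, the ramp stands at that angle, the red hand's tab lies on the deck, and the arm is clear of everything.

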